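Show the seals in the wide casket

ROBOT

A 6-joint arm with a two-finger parallel gripper is mounted at the origin on the work surface. World frame = base frame: x ahead of the robot, y to its left, z up, the work surface at z = 0. Lengths are in m, angles in rad, forces in N, time in s.
With the tool pointing down it reaches from about 0.225 to 0.875 m from the base axis. Payload 3.4 kg.
Tool frame: the origin (TCP) lies on the centre line of the jaws, within the pads' length; the fingertips stand 25 mm ahead of it and the grasp point (between the pads) lies 6 mm ahead of it; z points along the fingers, y is the line along which they close (so a half turn about z gives the same grasp; the last joint's range is limited). The gripper opens to 85 mm and grips with 20 to 120 N. Pads are 22 mm wide; open, the fingers measure 114 mm over their backs; the gripper's body (76 mm by 85 mm) begins 54 mm behind the grasp point. The pads swing forward as they close: fully open they stand 13 mm farther back than shut.
Start: joints at [1.228, 0.276, 1.505, -0, 1.361, -0.121], TCP at [0.127, 0.561, 0.256] pointing down, gripper open.
Joint ranges: [-2.89, 2.89], [-0.75, 2.08], [0.22, 2.7], [-1.18, 4.32], [0.11, 2.71], [-2.7, 2.7]. Speed limits (rad/s): [2.57, 2.57, 3.14, 3.14, 3.14, 3.14].

INTERFACE

Orientations are given as a rotation vector (axis times angle).
In Python, from cell import sensors, snapshot, finish_job gives the robot as it stands.
- The arm moves only by the tool servo_tool, never from a script. Its argument "commands" is a list of rows, each an object with "twist": the turn, a rotation vector about the tool's x, y, z as a fraction of full scale, a list of three; "slide": the shift along the tool's x, y, z as a fraction of full scale, a list of three; "grip": the gripper's target within -1 to 1 (shut at 1, half-way at 0, fully open at -1). A call has 1 to 8 rows; each row shifts and turns the commanded pose from where the row before left it, along the tool's axes as they then stand; what a row does not reach is not made up. Full scale, the value 1, is 0.2 m for a shift and 45 degrees for a turn. A row lasts 1/12 s, in which the tool goes at most 41.7 mm and 7.16 degrees, less where a joint would pass 70% of its speed; a pose out of reach is approached as far as the arm can. A call with a number of a shift or a turn outside -1 to 1 is refused whole. A call with a gripper value outside its range is refused whole. The fingers move at their own pace and stop on an object; "grip_force" is the grip in N (left out, the last holds). Time passes only in rows, so rows that do not move let the fingers close. It gives the time, the measured TCP pose, the force, the opening and the grip force at its end, in the units of the state.
- sensors.read_state(): the state, without advancing time (a new reading comes with each control period).
- snapshot(name): name is "scene" or "side" or "wrist"; returns a dict with "pixels" (384x512x3 uint8, red, green, blue), "fx", "fy", "cx", "cy" (pixels), "R" (3x3) and "t" (3): a world point X has camera coordinates R X + t. Camera axes: x right, y down, z forward; pixel columns grow to the right and rows downward; lengths in m; the calibration is good to about 2 mm. A picture is of the moment at which its call begins. There is no depth.
- finish_job(): hands the job in; it is judged then, once.
The state is a dict: "clock": time; "qpos": joint angles; "qd": joint speeds; "joint_efforts": joint torques, N m; "tool_pos": TCP position; "ee_rot": TCP orientation; "force": force on the tool from outside, world axes, zero at the start; "torque": the same for the moment, N m; "gripper_width": finger opening in m; "gripper_force": force on a finger pad.
Only numpy, scipy, OpenCV 4.12 (cv2) and the standard library are available. Lean on these libraries where they do the work, as an engineer would, in place of code of your own. Each camera call takes 0.05 s, during which the arm holds its last target. There are 200 camera calls.

TASK

For the inventory picture taken from overhead, open the wide seal casket by its lever: press the lever in front of it all the way down, keep the lid raised for about three seconds without touching the lid itself, then let go of the lever so that the lid closes. Do not touch the narrow casket of the same make.

Things in the scene. Friction and masses are not known exactly. Their poses are not given: they have to be found in the camera images.
- wide_casket_pad (a point): top middle of the thumb plate (46 mm long, 54 wide, dark iron) at the end of the wide casket's lever. The plate stands out from the middle of the casket's front, towards the robot, 87 mm from the front wall, 78 mm above the table, tilted 11 degrees, free end high. Pressed, this point sinks 31 mm nearly straight down; needs 6 to 20 N; a spring lifts it back when let go
- wide_casket_lever (a joint): angle of that lever about its pivot near the casket's front wall, 75 mm behind the plate's middle: 0 at rest (lid shut), 0.4 rad fully pressed; the lid turns 2.75 times as far as the lever
- wide_casket_lid: lid of the wide casket, a fixed wooden box 200 mm wide (y), 140 deep (x), 90 high. Lid 148 x 208 x 15 mm; origin mid-hinge on the casket's far top edge, 90 mm above the table; x points away from the lever (level when shut), y along the hinge, z upright when shut, leaning 1.1 rad at full press. Falls shut in about a second on release
- narrow_casket: bystander casket of the same make, fixed, only 120 mm wide (its y), 140 deep (its x), 90 high, with a like lid and a like lever standing out 110 mm from its front (-x, towards the robot); origin at the centre of its underside. Not to be touched

How it is judged:
By the outcome, as a careful person would: the job done as asked, in the order asked, and still so for the second after the job is handed in, with the robot touching nothing.
It also fails if it takes over 32 s, if anything falls off the work surface, if the arm or the gripper's body presses on something with over 40 N, if the wrist force passes 120 N, or if a joint passes its speed limit or range.

## Working session

There is one attempt and no reset: what is moved stays moved. The work goes in short steps, Python scripts to look and compute and a tool call to move; the robot and the scene stay as the last step left them, time stands still between calls to the robot, and variables do not carry over. Pictures are saved under pics/ and viewed, at most 10 in all, crops included, and the job is handed in when it is done.

Besides the shell and the picture viewer there is one more tool, called as a command line: name --argument value ..., lists and objects as JSON in quotes. servo_tool: Moves the arm, as the interface text tells. Its arguments: {"type":"object","properties":{"commands":{"type":"array"},"grip_force":{"type":"number"}},"required":["commands"]}

```bash
mkdir -p pics
cat > h.py <<'E'
import numpy as np,cv2
from cell import sensors,snapshot,finish_job
def ray(s,u,v):
    R=np.array(s["R"]);t=np.array(s["t"])
    return -R.T@t, R.T@np.array([(u-s["cx"])/s["fx"],(v-s["cy"])/s["fy"],1])
def onz(s,u,v,z):
    c,d=ray(s,u,v); return c+d*(z-c[2])/d[2]
def proj(s,X):
    p=np.array(s["R"])@X+np.array(s["t"]); return s["fx"]*p[0]/p[2]+s["cx"],s["fy"]*p[1]/p[2]+s["cy"]
E
python3 - <<'E'
from h import *
import pickle
S={n:snapshot(n) for n in("scene","side")}
pickle.dump(S,open("s.pkl","wb"))
cv2.imwrite("pics/a.png",cv2.cvtColor(np.vstack([S["scene"]["pixels"],S["side"]["pixels"]])[:, :],cv2.COLOR_RGB2BGR)[:384])
cv2.imwrite("pics/b.png",cv2.cvtColor(S["side"]["pixels"],cv2.COLOR_RGB2BGR))
for n in S: print(n,ray(S[n],256,192))
print(sensors.read_state())
E
```

```text
scene (array([1.24706307, 0.17694836, 0.66035426]), array([-0.71598504, -0.21790808, -0.66329633]))
side (array([ 0.46900011, -0.66729211,  0.73106818]), array([ 0.17344608,  0.70290167, -0.69002519]))
{'clock': 0.1, 'qpos': array([ 1.22799753e+00,  2.76513657e-01,  1.50602845e+00, -1.04803861e-06,
        1.36073542e+00, -1.21016704e-01]), 'qd': array([ 0.00020245, -0.00222262, -0.00383661,  0.00073418, -0.00145886,
       -0.00012456]), 'joint_efforts': array([ 8.73637200e-04, -4.17706311e+01, -2.46405262e+01, -2.71509134e-04,
        5.70902339e-03,  2.99791714e-05]), 'tool_pos': array([0.12634305, 0.56048231, 0.25552779]), 'ee_rot': array([-3.47617753e-01, -3.12191175e+00,  2.57580219e-03]), 'force': array([0.2317349 , 0.75563084, 0.40627243]), 'torque': array([-0.05208705,  0.0208078 , -0.00795166]), 'gripper_force': 0.0, 'gripper_width': 0.08532880047952109}
```

View pics/a.png

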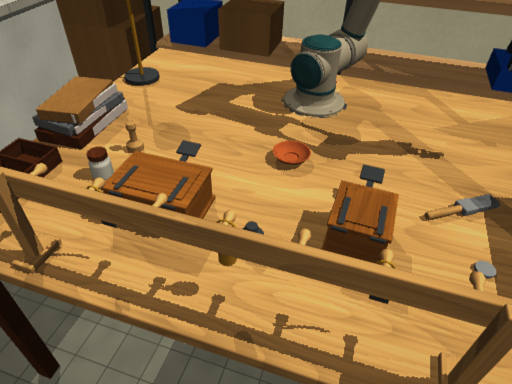

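View pics/b.png

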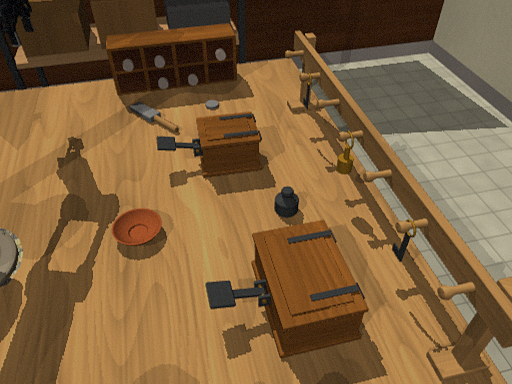

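The wide casket's plate is at scene pixel (189,149) and side pixel (220,294). The narrow casket is at larger y, with its plate at scene (372,175). Next I'll measure the wide plate.

```bash
python3 - <<'E'
from h import *
import pickle
S=pickle.load(open("s.pkl","rb"))
c={}
def plate(n,x0,y0,x1,y1):
    im=S[n]["pixels"][y0:y1,x0:x1]; m=((im.max(2)<75)&(im.max(2).astype(int)-im.min(2)<28)).astype(np.uint8)
    m=cv2.morphologyEx(m,cv2.MORPH_OPEN,np.ones((7,7)))
    k=max(cv2.findContours(m,0,1)[0],key=cv2.contourArea); M=cv2.moments(k)
    print(n,cv2.contourArea(k),cv2.boundingRect(k))
    print((cv2.boxPoints(cv2.minAreaRect(k))+[x0,y0]).round())
    return M["m10"]/M["m00"]+x0,M["m01"]/M["m00"]+y0
def tri(a,b):
    c1,d1=ray(S["scene"],*a);c2,d2=ray(S["side"],*b)
    A=np.stack([d1,-d2],1);k=np.linalg.lstsq(A,c2-c1,rcond=None)[0]
    return (c1+k[0]*d1+c2+k[1]*d2)/2,np.linalg.norm(c1+k[0]*d1-c2-k[1]*d2)
a=plate("scene",165,130,215,165);b=plate("side",198,270,250,318)
print(a,b,tri(a,b))
print("z78",onz(S["scene"],*a,.078),onz(S["side"],*b,.078))
a=plate("scene",350,155,395,190);b=plate("side",148,128,190,158)
print("narrow",a,b,tri(a,b))
# wide lid front edge corners in the side view (approx), lid top z .105
for uv in [(254,234),(323,223),(361,297),(277,318)]: print(onz(S["side"],*uv,.105))
E
python3 - <<'E'
import cv2
im=cv2.imread("pics/b.png")[210:360,190:380]
cv2.imwrite("pics/c.png",cv2.resize(im,None,fx=4,fy=4,interpolation=cv2.INTER_CUBIC))
E
```

```text
scene 182.5 (15, 12, 18, 13)
[[180. 142.]
 [197. 142.]
 [197. 154.]
 [180. 154.]]
side 717.5 (9, 11, 43, 27)
[[206. 282.]
 [248. 279.]
 [250. 305.]
 [209. 308.]]
(188.26940639269407, 148.2429223744292) (223.7807200929152, 294.09152148664344) (array([ 0.51372983, -0.23743236,  0.07497146]), np.float64(0.006015989211980296))
z78 [ 0.51412919 -0.23414006  0.078     ] [ 0.51542573 -0.24209054  0.078     ]
scene 263.5 (11, 11, 22, 16)
[[361. 166.]
 [382. 166.]
 [382. 181.]
 [361. 181.]]
side 198.0 (10, 9, 18, 13)
[[158. 137.]
 [175. 137.]
 [175. 149.]
 [158. 149.]]
narrow (371.66160657811514, 173.80771663504112) (166.25925925925927, 143.1043771043771) (array([0.45609261, 0.23042137, 0.07440216]), np.float64(9.29737291000933e-06))
[ 0.59468897 -0.14206343  0.105     ]
[ 0.73305263 -0.14665331  0.105     ]
[ 0.73633531 -0.31948645  0.105     ]
[ 0.58875651 -0.3238457   0.105     ]
```

View pics/c.png

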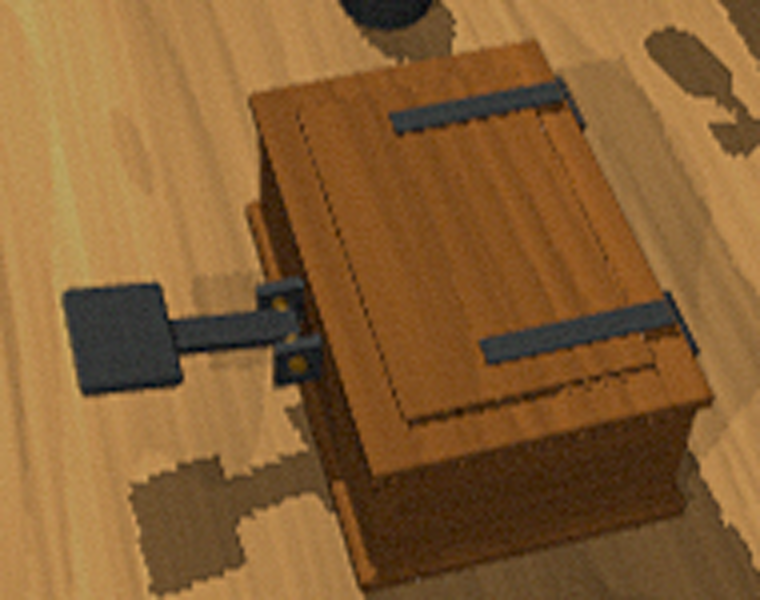

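The plate's corners in the crop put its centre at side pixel (221,294), so the pad is about (0.509, -0.238, 0.078). The front edge runs nearly along y. Next I'll work out the shift in tool axes.

```bash
cat >> h.py <<'E'
from scipy.spatial.transform import Rotation as Ro
def todo(X):
    s=sensors.read_state(); R=Ro.from_rotvec(s["ee_rot"]).as_matrix()
    return R.T@(np.array(X)-s["tool_pos"])/.2, R.round(3)
E
python3 -c "
from h import *
print(todo([.507,-.238,.2]))"
```

```text
(array([-2.73492801, -3.47549464,  0.28289921]), array([[-0.976,  0.22 , -0.001],
       [ 0.22 ,  0.976, -0.002],
       [ 0.   , -0.002, -1.   ]]))
```

servo_tool --commands '[{"twist": [0, 0, 0], "slide": [-0.06, -0.07, 0], "grip": 1}, {"twist": [0, 0, 0], "slide": [-0.114, -0.145, 0], "grip": 1}, {"twist": [0, 0, 0], "slide": [-0.114, -0.145, 0], "grip": 1}, {"twist": [0, 0, 0], "slide": [-0.114, -0.145, 0], "grip": 1}, {"twist": [0, 0, 0], "slide": [-0.114, -0.145, 0], "grip": 1}, {"twist": [0, 0, 0], "slide": [-0.114, -0.145, 0], "grip": 1}, {"twist": [0, 0, 0], "slide": [-0.114, -0.145, 0], "grip": 1}, {"twist": [0, 0, 0], "slide": [-0.114, -0.145, 0], "grip": 1}]' --grip_force 40

```text
clock: 0.77
tool_pos: [0.2462, 0.3097, 0.256]
ee_rot: [-0.346, -3.122, 0.001]
force: [0.6, -0.1, -0.1]
gripper_width: -0.0002
gripper_force: 0.0
```

servo_tool --commands '[{"twist": [0, 0, 0], "slide": [-0.114, -0.145, 0], "grip": 1}, {"twist": [0, 0, 0], "slide": [-0.114, -0.145, 0], "grip": 1}, {"twist": [0, 0, 0], "slide": [-0.114, -0.145, 0], "grip": 1}, {"twist": [0, 0, 0], "slide": [-0.114, -0.145, 0], "grip": 1}, {"twist": [0, 0, 0], "slide": [-0.114, -0.145, 0], "grip": 1}, {"twist": [0, 0, 0], "slide": [-0.114, -0.145, 0], "grip": 1}, {"twist": [0, 0, 0], "slide": [-0.114, -0.145, 0], "grip": 1}, {"twist": [0, 0, 0], "slide": [-0.114, -0.145, 0], "grip": 1}]'

```text
clock: 1.43
tool_pos: [0.3731, 0.0433, 0.2562]
ee_rot: [0.348, 3.122, 0.001]
force: [0.3, 0.8, 0.6]
gripper_width: -0.0002
gripper_force: 0.0
```

```bash
python3 -c "
from h import *
print(todo([.507,-.238,.2]),sensors.read_state())"
```

```text
(array([-0.96311942, -1.22438243,  0.28063589]), array([[-0.975,  0.22 ,  0.   ],
       [ 0.22 ,  0.975,  0.   ],
       [-0.   ,  0.   , -1.   ]])) {'clock': 1.4333, 'qpos': array([-7.06412348e-02, -3.28734526e-02,  1.87345752e+00,  3.48797539e-04,
        1.30095537e+00, -1.41931457e+00]), 'qd': array([-1.07929418,  0.21334076, -0.19898775,  0.00827353, -0.02463082,
       -1.06686191]), 'joint_efforts': array([  4.79014993, -24.33691621, -22.75647998,  -0.24315163,
         0.2970825 ,   0.85410085]), 'tool_pos': array([0.37307687, 0.0432894 , 0.25621016]), 'ee_rot': array([3.48333886e-01, 3.12218175e+00, 5.31007169e-04]), 'force': array([0.33141306, 0.81233704, 0.6166807 ]), 'torque': array([ 0.02993585, -0.04417137,  0.00549938]), 'gripper_force': 0.0, 'gripper_width': -0.00023241700257278783}
```

servo_tool --commands '[{"twist": [0, 0, 0], "slide": [-0.12, -0.153, 0], "grip": 1}, {"twist": [0, 0, 0], "slide": [-0.12, -0.153, 0], "grip": 1}, {"twist": [0, 0, 0], "slide": [-0.12, -0.153, 0], "grip": 1}, {"twist": [0, 0, 0], "slide": [-0.12, -0.153, 0], "grip": 1}, {"twist": [0, 0, 0], "slide": [-0.12, -0.153, 0], "grip": 1}, {"twist": [0, 0, 0], "slide": [-0.12, -0.153, 0], "grip": 1}, {"twist": [0, 0, 0], "slide": [-0.12, -0.153, 0], "grip": 1}, {"twist": [0, 0, 0], "slide": [-0.12, -0.153, 0], "grip": 1}]'

```text
clock: 2.1
tool_pos: [0.5067, -0.2378, 0.2557]
ee_rot: [-0.348, -3.121, -0.001]
force: [0.9, 0.5, -0.3]
gripper_width: -0.0002
gripper_force: 0.0
```

servo_tool --commands '[{"twist": [0, 0, 0], "slide": [0, 0, 0.14], "grip": 1}, {"twist": [0, 0, 0], "slide": [0, 0, 0.14], "grip": 1}, {"twist": [0, 0, 0], "slide": [0, 0, 0.15], "grip": 1}, {"twist": [0, 0, 0], "slide": [0, 0, 0.1], "grip": 1}, {"twist": [0, 0, 0], "slide": [0, 0, 0], "grip": 1}]'

```text
clock: 2.52
tool_pos: [0.5033, -0.2342, 0.1453]
ee_rot: [-0.347, -3.113, -0.007]
force: [-0.1, 0.4, -0.2]
gripper_width: -0.0001
gripper_force: 0.0
```

Run:
```python
from h import *
print(todo([.507,-.238,.103]))
s=snapshot("side");w=snapshot("scene")
st=sensors.read_state();p=st["tool_pos"]-[0,0,.025];print(proj(s,p),proj(w,p))
A=cv2.resize(s["pixels"][200:350,150:350],None,fx=4,fy=4)[:, :,::-1]
cv2.imwrite("pics/d.png",A)
```

```text
(array([-0.02415636, -0.01509402,  0.21141269]), array([[-0.975,  0.22 , -0.009],
       [ 0.22 ,  0.975,  0.006],
       [ 0.01 ,  0.004, -1.   ]]))
(np.float64(216.37624342374795), np.float64(276.60029099804717)) (np.float64(187.2865742407385), np.float64(131.2494062995497))
```

View pics/d.png

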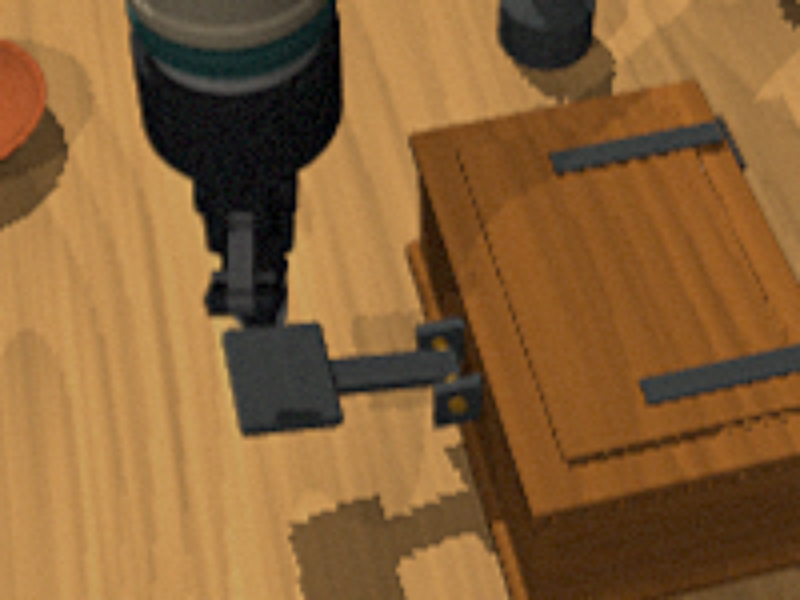

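The tip shows at about pixel (216,280), right above the plate and slightly robot-side of its centre. I'll correct that, then descend.

servo_tool --commands '[{"twist": [0, 0, 0], "slide": [-0.02, -0.015, 0.06], "grip": 1}, {"twist": [0, 0, 0], "slide": [0, 0, 0.06], "grip": 1}, {"twist": [0, 0, 0], "slide": [0, 0, 0.06], "grip": 1}, {"twist": [0, 0, 0], "slide": [0, 0, 0], "grip": 1}, {"twist": [0, 0, 0], "slide": [0, 0, 0], "grip": 1}]'

```text
clock: 3.03
tool_pos: [0.5103, -0.2401, 0.1148]
ee_rot: [0.347, 3.121, -0.001]
force: [0.2, -0.9, 0.5]
gripper_width: -0.0001
gripper_force: 0.0
```

servo_tool --commands '[{"twist": [0, 0, 0], "slide": [0, 0, 0.02], "grip": 1}, {"twist": [0, 0, 0], "slide": [0, 0, 0.02], "grip": 1}, {"twist": [0, 0, 0], "slide": [0, 0, 0.02], "grip": 1}, {"twist": [0, 0, 0], "slide": [0, 0, 0], "grip": 1}]'

```text
clock: 3.37
tool_pos: [0.5101, -0.2402, 0.1028]
ee_rot: [0.347, 3.121, -0.002]
force: [-0.8, -0.1, 5.4]
gripper_width: 0.0001
gripper_force: 2.8
```

servo_tool --commands '[{"twist": [0, 0, 0], "slide": [0, 0, 0.02], "grip": 1}, {"twist": [0, 0, 0], "slide": [0, 0, 0.02], "grip": 1}, {"twist": [0, 0, 0], "slide": [0, 0, 0.02], "grip": 1}, {"twist": [0, 0, 0], "slide": [0, 0, 0.02], "grip": 1}, {"twist": [0, 0, 0], "slide": [0, 0, 0.02], "grip": 1}, {"twist": [0, 0, 0], "slide": [0, 0, 0.02], "grip": 1}, {"twist": [0, 0, 0], "slide": [0, 0, 0], "grip": 1}]'

```text
clock: 3.95
tool_pos: [0.5074, -0.2401, 0.0789]
ee_rot: [-0.345, -3.118, 0.002]
force: [-6.4, -1.6, 7.1]
gripper_width: 0.0003
gripper_force: 4.1
```

servo_tool --commands '[{"twist": [0, 0, 0], "slide": [0, 0, 0.01], "grip": 1}, {"twist": [0, 0, 0], "slide": [0, 0, 0.01], "grip": 1}, {"twist": [0, 0, 0], "slide": [0, 0, 0], "grip": 1}]'

```text
clock: 4.2
tool_pos: [0.5075, -0.2401, 0.0749]
ee_rot: [-0.345, -3.118, 0.002]
force: [-5.7, -0.8, 6.5]
gripper_width: 0.0
gripper_force: 3.9
```

servo_tool --commands '[{"twist": [0, 0, 0], "slide": [0, 0, 0.01], "grip": 1}, {"twist": [0, 0, 0], "slide": [0, 0, 0.005], "grip": 1}, {"twist": [0, 0, 0], "slide": [0, 0, 0], "grip": 1}]'

```text
clock: 4.45
tool_pos: [0.5076, -0.2402, 0.0735]
ee_rot: [-0.345, -3.119, 0.002]
force: [-8.6, 1.0, 17.3]
gripper_width: -0.0002
gripper_force: 9.3
```

Run:
```python
from h import *
s=snapshot("side")
cv2.imwrite("pics/e.png",cv2.resize(s["pixels"][170:350,150:390],None,fx=3,fy=3)[:, :,::-1])
```

```text
(no output)
```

View pics/e.png

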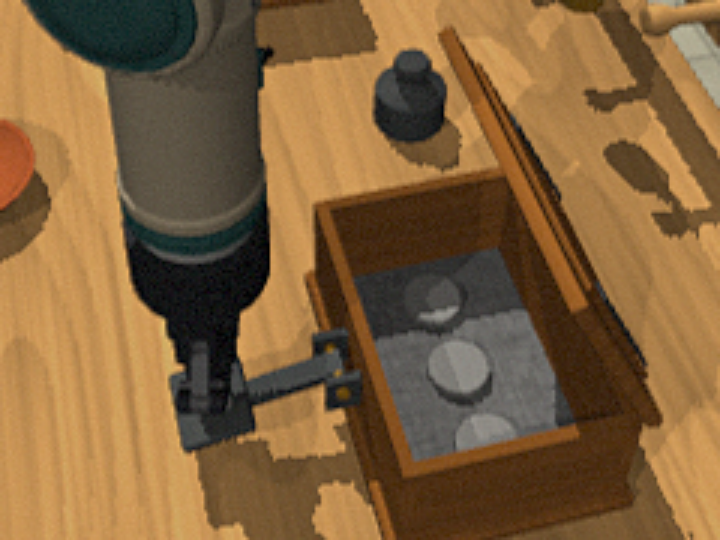

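The lid stands wide open at about 60°, and the rising force shows the lever is at its stop. I'll press a touch more and hold.

servo_tool --commands '[{"twist": [0, 0, 0], "slide": [0, 0, 0.004], "grip": 1}, {"twist": [0, 0, 0], "slide": [0, 0, 0], "grip": 1}, {"twist": [0, 0, 0], "slide": [0, 0, 0], "grip": 1}, {"twist": [0, 0, 0], "slide": [0, 0, 0], "grip": 1}, {"twist": [0, 0, 0], "slide": [0, 0, 0], "grip": 1}, {"twist": [0, 0, 0], "slide": [0, 0, 0], "grip": 1}, {"twist": [0, 0, 0], "slide": [0, 0, 0], "grip": 1}, {"twist": [0, 0, 0], "slide": [0, 0, 0], "grip": 1}]'

```text
clock: 5.17
tool_pos: [0.5077, -0.2402, 0.0733]
ee_rot: [-0.345, -3.12, 0.003]
force: [-9.7, 0.8, 21.0]
gripper_width: -0.0001
gripper_force: 11.2
```

servo_tool --commands '[{"twist": [0, 0, 0], "slide": [0, 0, 0], "grip": 1}, {"twist": [0, 0, 0], "slide": [0, 0, 0], "grip": 1}, {"twist": [0, 0, 0], "slide": [0, 0, 0], "grip": 1}, {"twist": [0, 0, 0], "slide": [0, 0, 0], "grip": 1}, {"twist": [0, 0, 0], "slide": [0, 0, 0], "grip": 1}, {"twist": [0, 0, 0], "slide": [0, 0, 0], "grip": 1}, {"twist": [0, 0, 0], "slide": [0, 0, 0], "grip": 1}, {"twist": [0, 0, 0], "slide": [0, 0, 0], "grip": 1}]'

```text
clock: 5.83
tool_pos: [0.5076, -0.2402, 0.0733]
ee_rot: [-0.345, -3.119, 0.003]
force: [-10.3, 0.2, 21.0]
gripper_width: 0.0002
gripper_force: 11.2
```

servo_tool --commands '[{"twist": [0, 0, 0], "slide": [0, 0, 0], "grip": 1}, {"twist": [0, 0, 0], "slide": [0, 0, 0], "grip": 1}, {"twist": [0, 0, 0], "slide": [0, 0, 0], "grip": 1}, {"twist": [0, 0, 0], "slide": [0, 0, 0], "grip": 1}, {"twist": [0, 0, 0], "slide": [0, 0, 0], "grip": 1}, {"twist": [0, 0, 0], "slide": [0, 0, 0], "grip": 1}, {"twist": [0, 0, 0], "slide": [0, 0, 0], "grip": 1}, {"twist": [0, 0, 0], "slide": [0, 0, 0], "grip": 1}]'

```text
clock: 6.5
tool_pos: [0.5077, -0.2402, 0.0733]
ee_rot: [-0.345, -3.12, 0.003]
force: [-9.1, -0.7, 21.3]
gripper_width: 0.0003
gripper_force: 11.2
```

servo_tool --commands '[{"twist": [0, 0, 0], "slide": [0, 0, 0], "grip": 1}, {"twist": [0, 0, 0], "slide": [0, 0, 0], "grip": 1}, {"twist": [0, 0, 0], "slide": [0, 0, 0], "grip": 1}, {"twist": [0, 0, 0], "slide": [0, 0, 0], "grip": 1}, {"twist": [0, 0, 0], "slide": [0, 0, 0], "grip": 1}, {"twist": [0, 0, 0], "slide": [0, 0, 0], "grip": 1}, {"twist": [0, 0, 0], "slide": [0, 0, 0], "grip": 1}, {"twist": [0, 0, 0], "slide": [0, 0, 0], "grip": 1}]'

```text
clock: 7.17
tool_pos: [0.5076, -0.2402, 0.0733]
ee_rot: [-0.345, -3.12, 0.003]
force: [-9.2, 1.0, 20.6]
gripper_width: -0.0001
gripper_force: 11.2
```

servo_tool --commands '[{"twist": [0, 0, 0], "slide": [0, 0, 0], "grip": 1}, {"twist": [0, 0, 0], "slide": [0, 0, 0], "grip": 1}, {"twist": [0, 0, 0], "slide": [0, 0, 0], "grip": 1}, {"twist": [0, 0, 0], "slide": [0, 0, -0.06], "grip": 1}, {"twist": [0, 0, 0], "slide": [0, 0, -0.1], "grip": 1}, {"twist": [0, 0, 0], "slide": [0, 0, -0.12], "grip": 1}, {"twist": [0, 0, 0], "slide": [0, 0, -0.12], "grip": 1}, {"twist": [0, 0, 0], "slide": [0, 0, -0.12], "grip": 1}]'

```text
clock: 7.83
tool_pos: [0.5096, -0.2397, 0.1755]
ee_rot: [0.348, 3.122, 0.0]
force: [0.5, 0.0, -0.3]
gripper_width: 0.0001
gripper_force: 0.0
```

servo_tool --commands '[{"twist": [0, 0, 0], "slide": [0, 0, -0.1], "grip": 1}, {"twist": [0, 0, 0], "slide": [0, 0, 0], "grip": 1}, {"twist": [0, 0, 0], "slide": [0, 0, 0], "grip": 1}, {"twist": [0, 0, 0], "slide": [0, 0, 0], "grip": 1}, {"twist": [0, 0, 0], "slide": [0, 0, 0], "grip": 1}, {"twist": [0, 0, 0], "slide": [0, 0, 0], "grip": 1}, {"twist": [0, 0, 0], "slide": [0, 0, 0], "grip": 1}, {"twist": [0, 0, 0], "slide": [0, 0, 0], "grip": 1}]'

```text
clock: 8.5
tool_pos: [0.5095, -0.2396, 0.1937]
ee_rot: [-0.348, -3.121, -0.001]
force: [-0.5, 0.1, 0.2]
gripper_width: 0.0001
gripper_force: 0.0
```

servo_tool --commands '[{"twist": [0, 0, 0], "slide": [0, 0, 0], "grip": 1}, {"twist": [0, 0, 0], "slide": [0, 0, 0], "grip": 1}, {"twist": [0, 0, 0], "slide": [0, 0, 0], "grip": 1}, {"twist": [0, 0, 0], "slide": [0, 0, 0], "grip": 1}, {"twist": [0, 0, 0], "slide": [0, 0, 0], "grip": 1}, {"twist": [0, 0, 0], "slide": [0, 0, 0], "grip": 1}, {"twist": [0, 0, 0], "slide": [0, 0, 0], "grip": 1}, {"twist": [0, 0, 0], "slide": [0, 0, 0], "grip": 1}]'

```text
clock: 9.17
tool_pos: [0.5097, -0.2398, 0.1945]
ee_rot: [0.348, 3.122, 0.0]
force: [0.2, -0.6, -0.1]
gripper_width: 0.0002
gripper_force: 0.0
```

Run:
```python
from h import *
s=snapshot("side")
cv2.imwrite("pics/f.png",cv2.resize(s["pixels"][170:350,150:390],None,fx=3,fy=3)[:, :,::-1])
```

```text
(no output)
```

View pics/f.png

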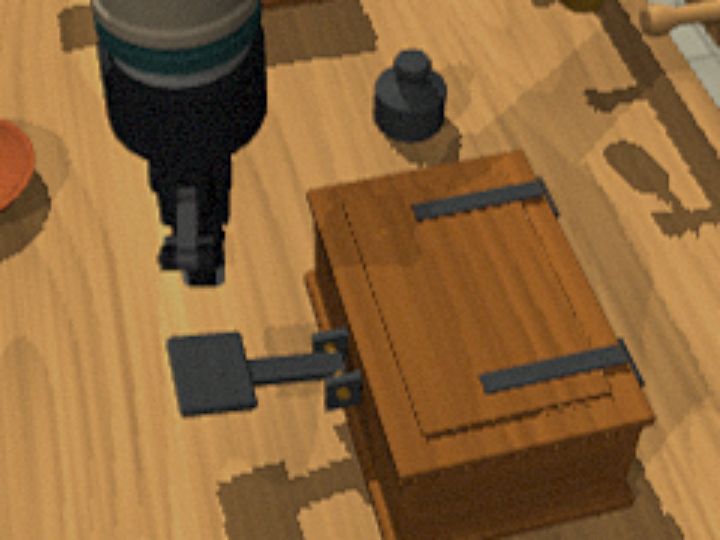

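The lid is shut, the lever is back up with its plate at crop (212,373), and the gripper is clear above it.

```bash
python3 -c "
from h import *
print(finish_job())"
```

```text
the job is handed in; nothing more can be done
None
```

I pressed the wide casket's lever to its stop and held the lid open for about three seconds without touching it. I then released the lever so the lid closed, kept the arm clear of the narrow casket throughout, and handed the job in at about 9 s.

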